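# Level the drying stand and rack the two tiles

### The job

Level the drying stand by turning its red and blue foot screws until the bubble in each vial sits wholly between its two black lines. Then move both tiles from their blocks into the rack on the stand, each gently and fully down in the slot that matches its thickness (thin in narrow, thick in wide) and not sticking out at the rack's ends. Leave the stand level, and leave everything else on the table where it is.

Things in the scene. Friction and masses are not known exactly. Their poses are not given: they have to be found in the camera images.
- stand: Levelling stand: plywood base 380 (y) x 320 (x) x 18 mm fixed to the table; over it a grey frame, tipped about its x axis by the red screw, and on that an aluminium plate 350 x 200 x 12 mm, top 66 mm above the table, tipped about its y axis by the blue screw, with the rack on it. Origin: base underside, 25 mm behind its middle. Yaw (up to 0.3 rad) and place vary.
- red_vial (a point): Middle of the tube vial with red ends (100 x 26 mm, along the stand's y), midway between its two black lines, which are 30 mm apart; on its face, 66 mm above the table, at the frame's front right. x, y: the stand's axes (x away from the robot side, y left), z up.
- red_bubble (a point): Middle of the white bubble, 22 mm long, in the red vial; it moves along the stand's y only, to the high side, without lag. Clockwise turns (seen from above) of the red screw move it to the stand's -y by 18 mm per radian, anticlockwise to +y. It starts 7 to 26 mm off centre. Not affected by the blue screw.
- blue_vial (a point): Middle of the tube vial with blue ends (100 x 26 mm, along the stand's x), midway between its two black lines, which are 30 mm apart; on its face, 85 mm above the table, on the plate right of the rack. x, y: the plate's axes, as the stand's.
- blue_bubble (a point): Middle of the white bubble, 22 mm long, in the blue vial; it moves along the stand's x only, without lag. Clockwise turns (seen from above) of the blue screw move it to the stand's -x by 20 mm per radian, anticlockwise to +x. It starts up to 26 mm off centre, to either side. Not affected by the red screw.
- red_screw_grip (a point): Foot screw with a red round knob, 46 mm in diameter, 32 tall, upright, top 115 mm above the table, at the stand's far right corner; the point is on its axis 13 mm below the top, where to grip. It turns about the vertical at a fixed height against 0.06 N m of friction and stays where left. Level is at most 1.5 rad from the start. Clockwise lifts the stand there.
- blue_screw_grip (a point): The same screw with a blue knob, at the stand's near left corner; level is at most 1.3 rad of turn from the start, in either direction. Both knobs clear the plate below by 17 mm and the rack and vials by 40 mm.
- thin_tile: Blue glazed tile 80 mm long (x), 8 thick (y), 100 tall (z), about 0.13 kg; origin at the middle of its bottom edge. It starts on edge in its own fixed dark wooden block (100 x 70 mm, 40 tall; slot floor 8 mm above the table, slot 2 mm wider than the tile, open at the ends), 68 mm of it above the block. The blocks stand at the robot's right and may swap places.
- thick_tile: Terracotta tile 80 mm long (x), 16 thick (y), 100 tall (z), about 0.26 kg; origin at the middle of its bottom edge. It starts on edge in its own block like the thin one.
- slot_narrow (a point): Floor centre of the narrow slot of the light wooden rack on the plate: 11 mm wide (y), 100 long (x), walls 36 mm high, then a mouth flaring by 6 mm a side up to 48 mm above the slot floor; open at both ends. The floor is about 74 mm above the table. x runs along the slot, z up.
- slot_wide (a point): Floor centre of the rack's wide slot: 19 mm wide (y), parallel to the narrow one and 80 mm to its -y side; otherwise alike.
- brush_pot: Bystander: maroon cup, 90 mm across, 120 high, with tool handles standing in it. Origin at the middle of its underside.
- clay_disc: Bystander: grey disc of stiff clay, 100 mm across, 12 thick, lying flat. Origin at the middle of its underside.
- rolling_pin: Bystander: wooden rolling pin, 300 mm long, 52 thick, lying along its y. Origin at the middle of its underside.
- slat: Bystander: light wooden strip 260 x 20 x 10 mm, lying along its y. Origin at the middle of its underside.
- slip_jar: Bystander: white jar, 72 mm across, 90 high. Origin at the middle of its underside.
- bisque_bowl: Bystander: terracotta bowl, 130 mm across, 55 high. Origin at the middle of its underside.
- modelling_knife: Bystander: wooden spatula, 180 mm long, lying along its x. Origin at the middle of its underside.
Mind the look-alikes: they are no part of the job. Leave any turquoise look-alike of the thick_tile alone.

How it is judged:
On the way, in this order (a step that is already met when the one before it is completed fails the run):
1. the stand is level: both bubbles are between their lines (y of red_bubble in the frame of red_vial between -0.005 and 0.005 m and x of blue_bubble in the frame of blue_vial between -0.005 and 0.005 m), for 0.3 s.
2. a first tile is home in its matching slot (((z of thin_tile in the frame of slot_narrow between -0.006 and 0.006 m and x of thin_tile in the frame of slot_narrow between -0.014 and 0.014 m and y of thin_tile in the frame of slot_narrow between -0.006 and 0.006 m and angle between thin_tile's own z axis and vertical below 0.15 rad) or (z of thick_tile in the frame of slot_wide between -0.006 and 0.006 m and x of thick_tile in the frame of slot_wide between -0.014 and 0.014 m and y of thick_tile in the frame of slot_wide between -0.006 and 0.006 m and angle between thick_tile's own z axis and vertical below 0.15 rad))), for 0.2 s.
At the end, for the whole second after the job is handed in: Each bubble's middle is within 5 mm of its vial's middle (level); the thin tile stands in the narrow slot and the thick tile in the wide slot, each within 6 mm of the slot floor, within 14 mm of centred along the slot, upright and at rest (all of step 1 and z of thin_tile in the frame of slot_narrow between -0.006 and 0.006 m and x of thin_tile in the frame of slot_narrow between -0.014 and 0.014 m and y of thin_tile in the frame of slot_narrow between -0.006 and 0.006 m and angle between each of thin_tile, thick_tile's own z axis and vertical below 0.15 rad and z of thick_tile in the frame of slot_wide between -0.006 and 0.006 m and x of thick_tile in the frame of slot_wide between -0.014 and 0.014 m and y of thick_tile in the frame of slot_wide between -0.006 and 0.006 m and linear speed of each of thin_tile, thick_tile below 0.02 m/s); the robot touches nothing.
It fails at once if a bystander (pot, disc, rolling pin, slat, jar, bowl or spatula) moved more than 30 mm (distance of any of brush_pot, clay_disc, rolling_pin, slat, slip_jar, bisque_bowl, modelling_knife from where it was at the start of the episode above 0.03 m).
It fails at once if the thin tile drops or is thrown into the narrow slot (faster than 0.7 m/s there) (linear speed of thin_tile above 0.7 m/s and distance between thin_tile and slot_narrow below 0.05 m).
It fails at once if the thin tile drops or is thrown into the wide slot (faster than 0.7 m/s there) (linear speed of thin_tile above 0.7 m/s and distance between thin_tile and slot_wide below 0.05 m).
It fails at once if the thick tile drops or is thrown into the narrow slot (faster than 0.7 m/s there) (linear speed of thick_tile above 0.7 m/s and distance between thick_tile and slot_narrow below 0.05 m).
It fails at once if the thick tile drops or is thrown into the wide slot (faster than 0.7 m/s there) (linear speed of thick_tile above 0.7 m/s and distance between thick_tile and slot_wide below 0.05 m).
It also fails if it takes over 72 s, if anything falls off the work surface, if the arm or the gripper's body presses on something with over 40 N, if the wrist force passes 120 N, or if a joint passes its speed limit or range.

### The arm

A 6-joint arm with a two-finger parallel gripper is mounted at the origin on the work surface. World frame = base frame: x ahead of the robot, y to its left, z up, the work surface at z = 0. Lengths are in m, angles in rad, forces in N, time in s.
With the tool pointing down it reaches from about 0.35 to 0.85 m from the base axis. Payload 8.1 kg.
Tool frame: the origin (TCP) lies on the centre line of the jaws, within the pads' length; the fingertips stand robot.tips_ahead ahead of it and the grasp point (between the pads) lies 8 mm behind it (robot.tips_ahead is the distance from the TCP to the fingertips, in m); z points along the fingers, y is the direction in which the jaws open and shut (so a half turn about z gives the same grasp; the last joint's range is limited). The gripper opens to 93 mm and grips with 3 to 60 N. Pads are 15 mm wide; open, the fingers measure 128 mm over their backs; the gripper's body (75 mm by 188 mm) begins 65 mm behind the grasp point.
Start: joints at [1.199, 0.13, 1.488, -0, 1.523, -0.085], TCP at [0.17, 0.576, 0.19] pointing down, gripper open.
Joint ranges: [-2.96, 2.96], [-0.89, 2.26], [0.02, 2.5], [-1.34, 4.48], [0, 2.73], [-2.66, 2.66]. Speed limits (rad/s): [2.39, 2.39, 2.79, 3.14, 3.14, 3.14].

### API

Orientations are given as a rotation vector (axis times angle).
In Python, from plant import monitor, eyes, job, robot gives the robot as it stands.
- The arm moves only by the tool servo_tool, never from a script. Its argument "plan" is a list that holds one entry, the list of rows, each a list of 7 numbers: the closure, from -1 (fully open) to 1 (shut), so that 0 is half open, then the shift along the world's x, y, z in mm, then the turn, a rotation vector about the world's x, y, z in rad. In form: [[[hand, dx, dy, dz, ax, ay, az], ...]]. A call has 1 to 12 rows; each row shifts and turns the commanded pose from where the row before left it; what a row does not reach is not made up. A row lasts 1/10 s, in which the tool goes at most 50 mm and 8.59 degrees, less where a joint would pass 70% of its speed; a pose out of reach is approached as far as the arm can. A call with a gripper value outside its range is refused whole. The fingers move at their own pace and stop on an object; "force" is the grip in N (left out, the last holds). Time passes only in rows, so rows that do not move let the fingers close. It gives the time, the measured TCP pose, the force and the opening at its end, in the units of the state.
- monitor.read_state(): the state, without advancing time (a new reading comes with each control period).
- eyes.read_camera(name): name is "scene" or "top" or "wrist"; returns the picture (480x640x3 uint8, red, green, blue); there is no depth.
- eyes.camera_info(name): a dict with "mtx" (3x3 intrinsics, pixels), "R" (3x3) and "t" (3): a world point X has camera coordinates R X + t. Camera axes: x right, y down, z forward; pixel columns grow to the right and rows downward; lengths in m; the calibration is good to about 2 mm. A picture is of the moment at which its call begins: read the wrist's pose just before it. camera_info takes no time and is no camera call; for the wrist camera it gives the pose at the moment of the call.
- job.close_job(): hands the job in, once; it reports no verdict.
The state is a dict: "t": time; "q": joint angles; "dq": joint speeds; "joint_torque": joint torques, N m; "tool_pos": TCP position; "orientation": TCP orientation; "force": force on the tool from outside, world axes, zero at the start; "wrist_torque": the same for the moment, N m; "opening": finger opening in m.
Only numpy, scipy, OpenCV 4.12 (cv2) and the standard library are available. Lean on these libraries where they do the work, as an engineer would, in place of code of your own. Each camera call takes 0.05 s, during which the arm holds its last target. There are 200 camera calls.

## Working session

There is one attempt and no reset: what is moved stays moved. The work goes in short steps, Python scripts to look and compute and a tool call to move; the robot and the scene stay as the last step left them, time stands still between calls to the robot, and variables do not carry over. Pictures are saved under pics/ and viewed, about 8 in all and at most 12, crops included, and the job is handed in when it is done.

Besides the shell and the picture viewer there is one more tool, called after "Request:" as name(argument=value, ...) on one line, values as JSON. servo_tool: Moves the arm, as the interface text tells. Its arguments: {"type":"object","properties":{"plan":{"type":"array"},"force":{"type":"number"}},"required":["plan"]}

```bash
mkdir -p pics; ls; python3 - <<'E'
from plant import monitor, eyes, job, robot
import cv2,numpy as np
print(robot.tips_ahead, monitor.read_state())
for n in ["scene","top"]:
    im=eyes.read_camera(n); cv2.imwrite(f"pics/{n}0.png",im[:,:,::-1]); i=eyes.camera_info(n)
    print(n,np.round(i["mtx"],1).tolist(),np.round(-i["R"].T@i["t"],3),np.round(i["R"],3).tolist())
E
```

```text
pics
0.011 {'t': 0.0, 'q': array([ 1.19860193e+00,  1.31180123e-01,  1.48928223e+00, -2.26853481e-05,
        1.52301933e+00, -8.54050309e-02]), 'dq': array([-0.00036501, -0.00112287,  0.0016366 , -0.00037762, -0.00237568,
       -0.00071039]), 'joint_torque': array([-1.68916173e-03, -5.59857023e+01, -4.91748154e+01,  7.66279874e-02,
        3.58482788e-02, -9.61642286e-05]), 'tool_pos': array([0.16948207, 0.57490084, 0.18897458]), 'orientation': array([-4.48885466e-01, -3.10894590e+00,  2.89765776e-03]), 'force': array([ 0.28521089,  0.3091897 , -0.06538141]), 'wrist_torque': array([ 0.00802011, -0.06009123,  0.02556172]), 'opening': 0.09309559240597803}
scene [[592.9, 0.0, 308.6], [0.0, 592.9, 240.2], [0.0, 0.0, 1.0]] [0.996 0.781 1.308] [[-0.889, 0.457, 0.017], [0.351, 0.706, -0.615], [-0.294, -0.541, -0.788]]
top [[551.1, 0.0, 321.7], [0.0, 551.1, 241.4], [0.0, 0.0, 1.0]] [ 0.226 -0.08   1.698] [[0.055, -0.998, 0.003], [-0.977, -0.054, -0.206], [0.205, 0.008, -0.979]]
```

View pics/scene0.png

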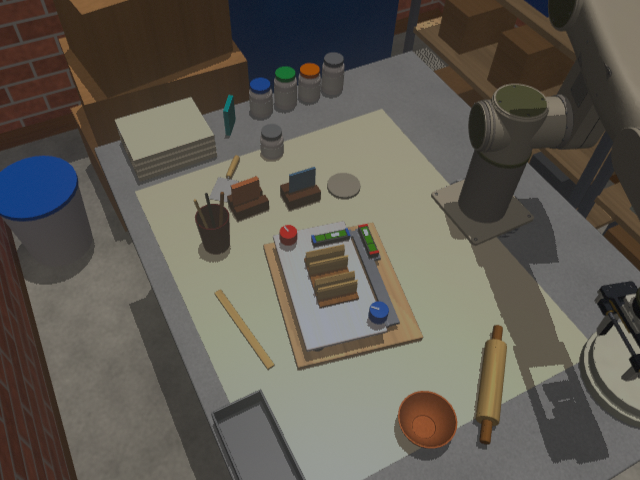

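View pics/top0.png

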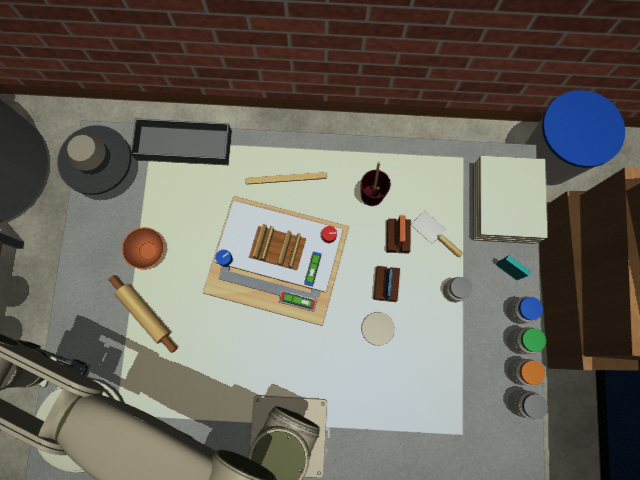

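The scene view shows the stand with its red knob at (288,234), blue knob at (379,312), terracotta tile at (247,190), blue tile at (302,180) and the turquoise look-alike at (229,115). In the top view those are at (329,234), (223,257), (402,230), (388,282) and (514,267). The terracotta and blue tiles sit in the dark blocks, which fits the description. The turquoise one is off to the side with no block, so I leave it.

```bash
cat > h.py <<'E'
from plant import monitor, eyes, job, robot
import cv2,numpy as np
def ray(info,px):
    K,R,t=map(np.array,(info["mtx"],info["R"],info["t"]))
    d=R.T@np.linalg.inv(K)@np.array([px[0],px[1],1.]); return -R.T@t,d
def onplane(info,px,z):
    c,d=ray(info,px); return c+d*(z-c[2])/d[2]
def tri(l):
    A=np.zeros((3,3));b=np.zeros(3)
    for info,px in l:
        c,d=ray(info,px); d=d/np.linalg.norm(d); P=np.eye(3)-np.outer(d,d); A+=P;b+=P@c
    return np.linalg.solve(A,b)
def blobs(im,lo,hi,roi=None,amin=8):
    """HSV blobs: (cx,cy,area,minAreaRect)"""
    m=cv2.inRange(cv2.cvtColor(im,cv2.COLOR_RGB2HSV),np.array(lo),np.array(hi))
    if roi:
        k=np.zeros_like(m); x0,y0,x1,y1=roi; k[y0:y1,x0:x1]=m[y0:y1,x0:x1]; m=k
    out=[]
    for c in cv2.findContours(m,cv2.RETR_EXTERNAL,cv2.CHAIN_APPROX_NONE)[0]:
        M=cv2.moments(c)
        if M["m00"]>=amin: out.append((round(M["m10"]/M["m00"],1),round(M["m01"]/M["m00"],1),M["m00"],cv2.minAreaRect(c)))
    return sorted(out,key=lambda o:-o[2])
E
python3 - <<'E'
from h import *
ims={n:cv2.imread(f"pics/{n}0.png")[:,:,::-1].copy() for n in("scene","top")}
T=ims["top"];S=ims["scene"]
a=cv2.resize(T[190:320,200:430],None,fx=3.4,fy=3.4,interpolation=cv2.INTER_CUBIC)
cv2.imwrite("pics/crop1.png",a[:,:,::-1])
R={"top":(195,190,430,320),"scene":(220,155,420,350)}
for n in ims:
    for nm,lo,hi in[("red",(0,200,120),(4,255,255)),("red2",(175,180,120),(180,255,255)),("blue",(105,180,90),(125,255,255)),("green",(45,120,60),(75,255,255)),("terra",(5,120,120),(12,255,255)),("thin",(95,60,60),(108,180,255)),("white",(0,0,215),(180,20,255)),("wood block",(0,80,30),(14,255,100))]:
        print(n,nm,[(o[0],o[1],o[2],np.round(o[3][1],1).tolist(),round(o[3][2])) for o in blobs(ims[n],lo,hi,R[n])][:5])
E
```

```text
scene red []
scene red2 []
scene blue []
scene green [(369.4, 241.3, 89.5, [25.3, 6.3], 67), (322.9, 236.7, 57.0, [5.5, 18.0], 79), (342.2, 232.6, 23.5, [5.3, 7.6], 79)]
scene terra [(244.2, 182.4, 77.5, [3.8, 27.8], 70)]
scene thin [(302.2, 171.2, 22.5, [1.8, 26.2], 73)]
scene white []
scene wood block [(246.6, 196.4, 691.5, [23.5, 36.2], 70), (302.5, 193.4, 207.0, [8.8, 34.2], 72), (287.9, 240.4, 81.5, [9.7, 16.3], 86), (336.5, 296.7, 53.5, [2.5, 38.3], 77), (285.0, 187.2, 42.0, [8.0, 7.0], 90)]
top red []
top red2 []
top blue [(222.7, 257.4, 121.5, [14.0, 14.0], 90)]
top green [(293.8, 298.9, 96.5, [27.4, 6.3], 15), (312.9, 266.3, 94.0, [6.1, 27.5], 16)]
top terra [(402.0, 228.0, 98.0, [4.0, 26.0], 0)]
top thin [(389.5, 281.6, 44.0, [2.7, 26.2], 5)]
top white []
top wood block [(396.9, 236.0, 502.5, [22.8, 32.9], 2), (380.2, 282.6, 294.5, [11.7, 33.4], 6), (394.4, 284.6, 190.5, [9.2, 33.0], 9)]
```

View pics/crop1.png

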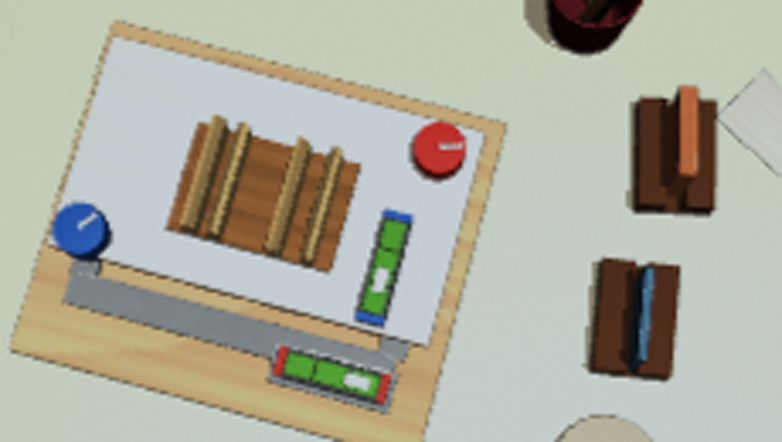

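The crop shows the red bubble about 21 mm to stand -y (crop px 357,381; vial middle at 333). The blue bubble is about 12 mm to -x (380,280; middle 384,267). The right-hand slot is the wide one. The terracotta and blue tiles in the dark blocks are confirmed as the ones to move.

```bash
python3 - <<'E'
from h import *
ims={n:cv2.imread(f"pics/{n}0.png")[:,:,::-1].copy() for n in("scene","top")}
I={n:eyes.camera_info(n) for n in ims}
c=lambda x,y:(x/3.4+200,y/3.4+190)
for n,p in[("top",(329,234)),("scene",(288,234)),("top",(223,257)),("scene",(379,312))]: 
    im=ims[n]; print(n,p,cv2.cvtColor(im,cv2.COLOR_RGB2HSV)[p[1],p[0]])
P=lambda x,y,z:onplane(I["top"],c(x,y),z)
pr=lambda s,v:print(s,np.round(v,4))
r=P(439,148,.115);b=P(81,229,.115);pr("red",r);pr("blue",b)
ux=P(505,125,.018)-P(113,22,.018); yaw=np.arctan2(-ux[1],-ux[0])-np.pi/2;print("yaw base",yaw)
for nm,a,e,z in[("redvial",(276,360),(390,389),.066),("bluevial",(398,215),(369,320),.085),("thin",(650,268),(642,362),.108),("thick",(688,87),(688,177),.108)]:
    A,B=P(*a,z),P(*e,z);d=A-B;pr(nm,[*((A+B)/2),np.hypot(*d[:2]),np.arctan2(d[1],d[0])])
pr("narrow mid",(P(218,118,.122)+P(245,125,.122)+P(188,230,.122)+P(215,238,.122))/4)
pr("wide mid",(P(302,140,.122)+P(337,150,.122)+P(272,252,.122)+P(310,262,.122))/4)
pr("tri thick top",tri([(I["top"],(402,228)),(I["scene"],(244.2,182.4))]))
pr("tri thin top",tri([(I["top"],(390,281.6)),(I["scene"],(302.2,171.2))]))
pr("pot",P(585,10,.12));pr("disc",P(604,470,.012))
E
```

```text
top (329, 234) [  1 193 188]
scene (288, 234) [  2 191 155]
top (223, 257) [108 123 185]
scene (379, 312) [109 171 140]
red [ 0.583  -0.0873  0.115 ]
blue [0.4948 0.2155 0.115 ]
yaw base -0.2086335082152826
redvial [ 0.3872 -0.0059  0.066   0.1026  1.3776]
bluevial [ 0.4809 -0.0448  0.085   0.0957 -0.2085]
thin [ 0.4487 -0.2715  0.108   0.0812 -0.0547]
thick [ 0.6111 -0.3033  0.108   0.0806  0.0249]
narrow mid [0.5449 0.1021 0.122 ]
wide mid [0.5289 0.0247 0.122 ]
tri thick top [ 0.6148 -0.3031  0.1062]
tri thin top [ 0.4517 -0.2715  0.1064]
pot [ 0.7128 -0.2086  0.12  ]
disc [ 0.321  -0.2498  0.012 ]
```

Request:
servo_tool(plan=[[[-1,20,-42,12,0,0,0],[-1,20,-42,12,0,0,0],[-1,20,-42,12,0,0,0],[-1,20,-42,12,0,0,0],[-1,20,-42,12,0,0,0],[-1,20,-42,12,0,0,0],[-1,20,-42,12,0,0,0],[-1,20,-42,12,0,0,0],[-1,20,-42,12,0,0,0],[-1,20,-42,12,0,0,0],[-1,20,-42,12,0,0,0],[-1,20,-42,12,0,0,0]]])

```text
t: 1.3
tool_pos: [0.41, 0.0696, 0.3344]
orientation: [0.449, 3.109, 0.0]
force: [1.4, 0.3, 0.4]
opening: 0.0928
```

```bash
python3 - <<'E'
from h import *
import pickle
i=eyes.camera_info("wrist"); im=eyes.read_camera("wrist"); cv2.imwrite("pics/w1.png",im[:,:,::-1]); pickle.dump(i,open("w1.pkl","wb"))
print(i, monitor.read_state()["tool_pos"])
E
```

```text
{'mtx': array([[362.216784  ,   0.        , 315.18711907],
       [  0.        , 362.216784  , 243.96834479],
       [  0.        ,   0.        ,   1.        ]]), 'R': array([[ 2.82288840e-01,  9.59329459e-01, -4.73375234e-06],
       [ 9.25292355e-01, -2.72271901e-01,  2.64011494e-01],
       [ 2.53272715e-01, -7.45318784e-02, -9.64519534e-01]]), 't': array([-0.18335375, -0.42965808,  0.43161141])} [0.41258793 0.0636913  0.33580484]
```

View pics/w1.png

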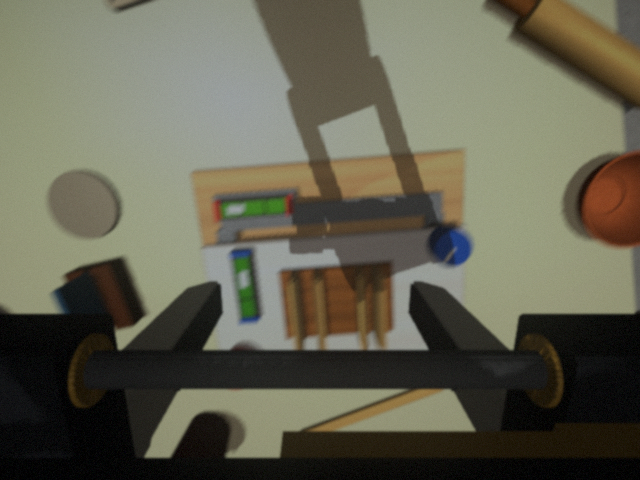

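The wrist view shows the red vial at (254,207), the blue vial at (245,286), the blue knob at (451,245) and the rack at (337,300). I'll take a still frame and measure from it.

```bash
cat >> h.py <<'E'
YAW=-0.205
def vials(im,info,roi=None):
    """per vial: bubble offset along stand axes (m), vial centre; vial = convex hull of its green patches"""
    hsv=cv2.cvtColor(im,cv2.COLOR_RGB2HSV)
    g=cv2.inRange(hsv,np.array((40,90,40)),np.array((80,255,255)))
    if roi: 
        k=np.zeros_like(g);x0,y0,x1,y1=roi;k[y0:y1,x0:x1]=g[y0:y1,x0:x1];g=k
    s=3 if im.shape[0]==480 and info["mtx"][0][0]>450 else 9
    cl=cv2.morphologyEx(g,cv2.MORPH_CLOSE,np.ones((s,s),np.uint8))
    cs=[c for c in cv2.findContours(cl,cv2.RETR_EXTERNAL,cv2.CHAIN_APPROX_NONE)[0] if cv2.contourArea(c)>20]
    for c in cs:
        (cx,cy),wh,a=cv2.minAreaRect(c)
        m=np.zeros_like(g); cv2.fillPoly(m,[cv2.convexHull(c)],255)
        w=np.where((m>0),np.clip((200-hsv[:,:,1].astype(float))/150,0,1)*(hsv[:,:,2]>110)*(hsv[:,:,1]<110),0)
        ys,xs=np.mgrid[:480,:640]
        if w.sum()<3: print("nobubble",cx,cy,wh);continue
        bx,by=(w*xs).sum()/w.sum(),(w*ys).sum()/w.sum()
        for z in(.066,.085):
            V=onplane(info,(cx,cy),z);B=onplane(info,(bx,by),z);d=B-V
            cs_,sn=np.cos(YAW),np.sin(YAW)
            print("px",(round(cx),round(cy)),np.round(wh),"z",z,"V",np.round(V[:2],4),"bubble dx,dy mm",np.round([1e3*(d[0]*cs_+d[1]*sn),1e3*(-d[0]*sn+d[1]*cs_)],1),"w",round(w.sum()))
def wrist(name):
    for _ in range(1): i=eyes.camera_info("wrist"); im=eyes.read_camera("wrist")
    cv2.imwrite(f"pics/{name}.png",im[:,:,::-1]); return im,i
E
python3 - <<'E'
from h import *
im,i=wrist("w2"); print(monitor.read_state()["tool_pos"],monitor.read_state()["orientation"])
vials(im,i,(180,150,330,340))
for o in blobs(im,(105,150,60),(125,255,255),(400,200,500,290))[:2]:print("blue",o[:3],np.round(onplane(i,o[3][0],.115),4),o[3])
E
```

```text
[0.41149831 0.06676065 0.3349711 ] [ 4.59657487e-01  3.10602029e+00 -2.16413119e-03]
px (252, 280) [60. 15.] z 0.066 V [ 0.4902 -0.0499] bubble dx,dy mm [-11.4  -0.2] w 168
px (252, 280) [60. 15.] z 0.085 V [ 0.4841 -0.0444] bubble dx,dy mm [-10.9  -0.2] w 168
px (260, 201) [16. 64.] z 0.066 V [ 0.3901 -0.0038] bubble dx,dy mm [  0.1 -22.7] w 171
px (260, 201) [16. 64.] z 0.085 V [ 3.881e-01 -2.000e-04] bubble dx,dy mm [  0.  -21.8] w 171
blue (462.0, 238.6, 777.0) [0.4974 0.2196 0.115 ] ((461.3932800292969, 239.87075805664062), (32.96593475341797, 34.76792907714844), 32.0053825378418)
```

Request:
servo_tool(plan=[[[-0.6,17,30,-32,0,0,0],[-0.6,17,30,-32,0,0,0],[-0.6,17,30,-32,0,0,0],[-0.6,17,30,-32,0,0,0],[-0.6,17,30,-32,0,0,0],[-0.6,0,0,0,0,0,0],[-0.6,0,0,0,0,0,0]]], force=25)

```text
t: 2.1
tool_pos: [0.4931, 0.2221, 0.1723]
orientation: [-0.445, -3.106, 0.003]
force: [-0.6, -0.2, 1.4]
opening: 0.0742
```

Request:
servo_tool(plan=[[[-0.6,1.5,-4.5,-20,0,0,0],[-0.6,0,0,-30,0,0,0],[-0.6,0,0,-29,0,0,0],[-0.6,0,0,0,0,0,0],[0.3,0,0,0,0,0,0],[0.3,0,0,0,0,0,0],[0.3,0,0,0,0,0,0],[0.3,0,0,0,0,0,0]]], force=25)

```text
t: 2.9
tool_pos: [0.4972, 0.2173, 0.0967]
orientation: [0.449, 3.107, 0.002]
force: [-0.5, -0.3, -0.6]
opening: 0.0467
```

```bash
python3 - <<'E'
from h import *
s=monitor.read_state();print(s["tool_pos"],s["force"],s["wrist_torque"],s["opening"],s["q"])
im,i=wrist("w3");vials(im,i)
E
```

```text
[0.49721908 0.21729114 0.0967087 ] [-0.51924992 -0.2596774  -0.58450932] [0.04064231 0.00880671 0.01663359] 0.046672462437735394 [ 3.17512708e-01  3.70851376e-02  1.75998117e+00 -1.07319732e-05
  1.34195132e+00 -9.66461957e-01]
```

Request:
servo_tool(plan=[[[0.3,0,0,0,0,0,0.11],[0.3,0,0,0,0,0,0.11],[0.3,0,0,0,0,0,0.11],[0.3,0,0,0,0,0,0.11],[0.3,0,0,0,0,0,0.11],[0.3,0,0,0,0,0,0],[0.3,0,0,0,0,0,0]]], force=25)

```text
t: 3.65
tool_pos: [0.4963, 0.2171, 0.0952]
orientation: [-0.407, 3.115, 0.0]
force: [0.3, 0.0, 0.4]
opening: 0.0325
```

```bash
python3 - <<'E'
from h import *
s=monitor.read_state();print(s["tool_pos"],s["opening"],s["q"][5])
t=eyes.read_camera("top");cv2.imwrite("pics/t1.png",t[:,:,::-1]);vials(t,eyes.camera_info("top"),(260,220,340,320))
t=eyes.read_camera("scene");cv2.imwrite("pics/s1.png",t[:,:,::-1]);vials(t,eyes.camera_info("scene"),(300,210,390,270))
E
```

```text
[0.496307   0.21708606 0.09524693] 0.03251841369599249 -1.5131888104201918
px (297, 300) [28.  6.] z 0.066 V [ 0.3883 -0.004 ] bubble dx,dy mm [ -0.1 -22.1] w 32
px (297, 300) [28.  6.] z 0.085 V [ 0.3864 -0.0049] bubble dx,dy mm [ -0.1 -21.9] w 32
px (312, 268) [ 7. 28.] z 0.066 V [ 0.4854 -0.0432] bubble dx,dy mm [-11.7  -0.5] w 32
px (312, 268) [ 7. 28.] z 0.085 V [ 0.4824 -0.0436] bubble dx,dy mm [-11.6  -0.5] w 32
px (330, 235) [ 6. 31.] z 0.066 V [ 0.4736 -0.0596] bubble dx,dy mm [-11.2  -2.2] w 37
px (330, 235) [ 6. 31.] z 0.085 V [ 0.4816 -0.0468] bubble dx,dy mm [-11.   -2.2] w 37
px (367, 236) [20.  7.] z 0.066 V [ 0.3867 -0.0147] bubble dx,dy mm [ -0.8 -13.7] w 29
px (367, 236) [20.  7.] z 0.085 V [ 0.396  -0.0026] bubble dx,dy mm [ -0.8 -13.5] w 29
```

The opening is 32.5 mm, less than the 46 mm knob, and the bubble didn't move. The grip has missed, so I'll look.

```bash
python3 - <<'E'
from h import *
t=cv2.imread("pics/t1.png");s=cv2.imread("pics/s1.png")
a=cv2.resize(t[200:310,180:340],None,fx=2.5,fy=2.5,interpolation=3);b=cv2.resize(s[240:370,300:450],None,fx=2.115,fy=2.115,interpolation=3)
im,i=wrist("w4");w=cv2.resize(cv2.cvtColor(im,4),(400,300))
cv2.imwrite("pics/m1.png",np.vstack([np.hstack([a,b]),np.hstack([w,np.zeros((300,a.shape[1]+b.shape[1]-400,3),np.uint8)])]))
E
```

```text
(no output)
```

View pics/m1.png

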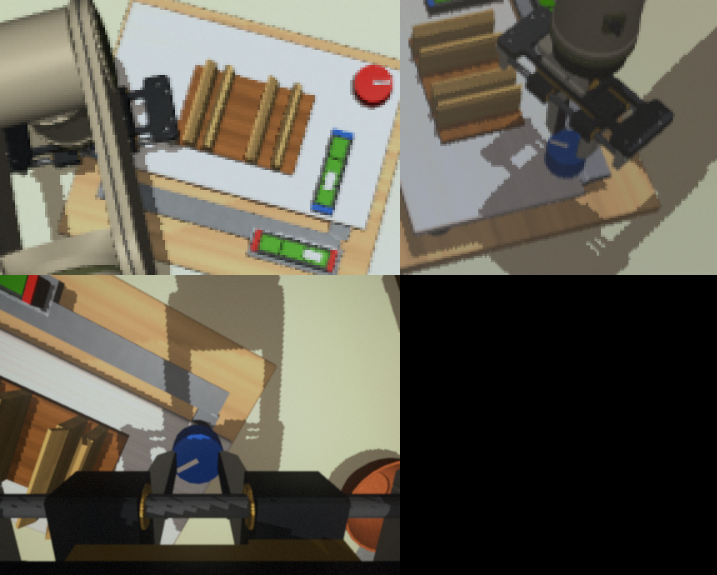

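The knob sits off-centre toward the camera (-x) side, at wrist px about (315,290), and the fingers slid past it. I'll measure it properly.

```bash
python3 - <<'E'
from h import *
s=monitor.read_state();print(s["tool_pos"],s["orientation"])
i=eyes.camera_info("wrist");im=cv2.imread("pics/w4.png")[:,:,::-1].copy()
def proj(X):
    p=i["mtx"]@(np.array(i["R"])@X+i["t"]);return np.round(p[:2]/p[2],1)
print("cam",-np.array(i["R"]).T@i["t"])
tp=s["tool_pos"];print("tcp px",proj(tp),"grasp",proj(tp+[0,0,.008]),"knob top centre est px",proj(np.array([.4948,.2155,.115])), proj(np.array([.4948,.2155,.083])))
for n,f,roi in[("wrist","w4",(230,230,400,370)),("top","top0",(200,230,250,280)),("scene","scene0",(350,290,400,340))]:
    p=cv2.imread(f"pics/{f}.png")[:,:,::-1].copy();inf=eyes.camera_info(n)
    for o in blobs(p,(103,90,40),(125,255,255),roi)[:3]:print(n,o[:3],np.round(o[3][0]),np.round(o[3][1]),np.round(onplane(inf,o[3][0],.105),4))
E
```

```text
[0.49624408 0.21701671 0.09511103] [-4.09076193e-01  3.11476937e+00  1.67884004e-05]
cam [0.42580445 0.1986855  0.29047966]
tcp px [314.  276.4] grasp [314.  281.5] knob top centre est px [311.8 286.6] [312.3 266.6]
wrist (316.6, 285.5, 5210.0) [317. 286.] [93. 78.] [0.4979 0.2191 0.105 ]
top (223.4, 257.4, 187.5) [223. 258.] [15. 16.] [0.4959 0.2197 0.105 ]
scene (378.5, 311.4, 300.5) [379. 312.] [21. 18.] [0.4969 0.2194 0.105 ]
```

```bash
python3 - <<'E'
from h import *
a=cv2.imread("pics/w4.png")[200:420,180:450];b=cv2.imread("pics/s1.png")[260:350,330:440]
a=cv2.resize(a,None,fx=1.6,fy=1.6,interpolation=3);b=cv2.resize(b,(int(110*352/90),352),interpolation=3)
cv2.imwrite("pics/m2.png",np.clip(np.hstack([a,b])*1.5,0,255).astype(np.uint8)); print(a.shape,b.shape)
E
```

```text
(352, 432, 3) (352, 430, 3)
```

View pics/m2.png

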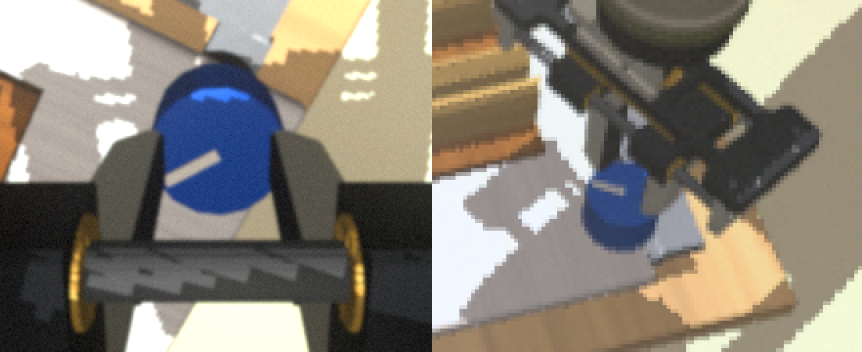

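```bash
python3 - <<'E'
from h import *
i=eyes.camera_info("wrist");t=eyes.camera_info("top")
a=lambda inf,p,q:np.arctan2(*(onplane(inf,q,.115)-onplane(inf,p,.115))[1::-1])
print("after",a(i,(180+215/1.6,200+155/1.6),(180+168/1.6,200+182/1.6)))
print("before",a(t,(200+81/3.4,190+229/3.4),(200+97/3.4,190+214/3.4)))
g=lambda p:onplane(i,p,.115)[:2]
print("knob edges on top plane", g((180+158/1.6,200+150/1.6)),g((180+280/1.6,200+150/1.6)), np.linalg.norm(g((180+158/1.6,290))-g((180+280/1.6,290))))
print(monitor.read_state()["opening"])
E
```

```text
after -0.7539924706974266
before -0.7366320223025641
knob edges on top plane [0.5031334  0.19985632] [0.49284151 0.23830149] 0.03968200178548241
0.03257357776657241
```

Request:
servo_tool(plan=[[[0.9,0,0,0,0,0,0],[0.9,0,0,0,0,0,0],[0.9,0,0,0,0,0,0]]], force=25)

```text
t: 4.1
tool_pos: [0.4962, 0.217, 0.095]
orientation: [0.412, -3.114, -0.0]
force: [-0.3, 0.6, -0.1]
opening: 0.0131
```

```bash
python3 - <<'E'
from h import *
print(robot.__dict__ if hasattr(robot,'__dict__') else dir(robot))
im,i=wrist("w5");s=eyes.read_camera("scene")[:,:,::-1];st=monitor.read_state();print(st["tool_pos"],st["opening"],st["force"],st["q"])
a=im[200:420,180:450,::-1];b=s[260:350,330:440]
a=cv2.resize(a,None,fx=1.6,fy=1.6,interpolation=3);b=cv2.resize(b,(430,352),interpolation=3)
cv2.imwrite("pics/m3.png",np.clip(np.hstack([a,b])*1.5,0,255).astype(np.uint8))
E
```

```text
{}
[0.49618023 0.2169867  0.09501096] 0.006916828981501661 [ 0.46575459 -1.29573509 -0.24164056] [ 3.17568505e-01  3.86771431e-02  1.76157690e+00  1.97963100e-06
  1.34141469e+00 -1.51615499e+00]
```

View pics/m3.png

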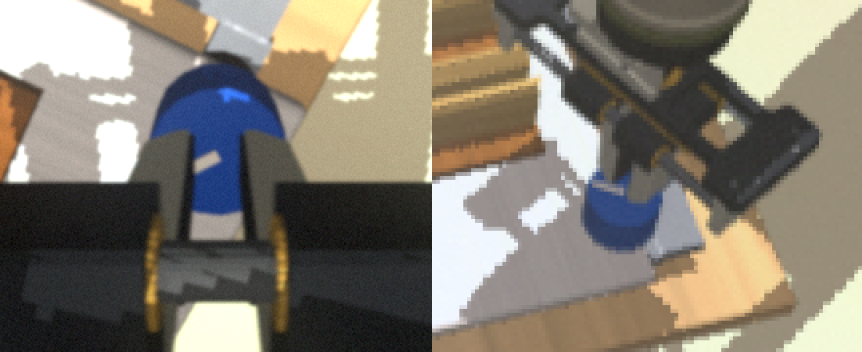

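```bash
python3 - <<'E'
from h import *
i=eyes.camera_info("scene");w=eyes.camera_info("wrist")
f=lambda x,y:(330+(x-432)*110/430,260+y*90/352)
for p in[(655,195),(612,172),(633,184)]:
    for z in(.09,.105,.115,.125,.135): print(p,z,np.round(onplane(i,f(*p),z)[:2],4))
for p in[(175,132),(262,132),(218,132)]:
    for z in(.085,.105,.125,.14): print("w",p,z,np.round(onplane(w,(180+p[0]/1.6,200+p[1]/1.6),z)[:2],4))
E
```

```text
(655, 195) 0.09 [0.471  0.2171]
(655, 195) 0.105 [0.4775 0.2241]
(655, 195) 0.115 [0.4818 0.2287]
(655, 195) 0.125 [0.4861 0.2333]
(655, 195) 0.135 [0.4904 0.2379]
(612, 172) 0.09 [0.4861 0.1912]
(612, 172) 0.105 [0.4924 0.1984]
(612, 172) 0.115 [0.4965 0.2033]
(612, 172) 0.125 [0.5007 0.2081]
(612, 172) 0.135 [0.5049 0.213 ]
(633, 184) 0.09 [0.479  0.2043]
(633, 184) 0.105 [0.4854 0.2115]
(633, 184) 0.115 [0.4896 0.2162]
(633, 184) 0.125 [0.4939 0.2209]
(633, 184) 0.135 [0.4981 0.2257]
w (175, 132) 0.085 [0.5075 0.2045]
w (175, 132) 0.105 [0.4995 0.204 ]
w (175, 132) 0.125 [0.4916 0.2034]
w (175, 132) 0.14 [0.4856 0.2029]
w (262, 132) 0.085 [0.4989 0.2363]
w (262, 132) 0.105 [0.4918 0.2327]
w (262, 132) 0.125 [0.4847 0.229 ]
w (262, 132) 0.14 [0.4793 0.2262]
w (218, 132) 0.085 [0.5033 0.2203]
w (218, 132) 0.105 [0.4957 0.2181]
w (218, 132) 0.125 [0.4882 0.216 ]
w (218, 132) 0.14 [0.4825 0.2144]
```

The fingertips are closing above the knob's top: the views put them at z about 0.12, higher than the pose and tips_ahead suggest. I'll open, turn back, then descend in small steps watching the force.

Request:
servo_tool(plan=[[[-0.6,0.5,1.5,0,0,0,-0.11],[-0.6,0,0,0,0,0,-0.11],[-0.6,0,0,0,0,0,-0.11],[-0.6,0,0,0,0,0,-0.11],[-0.6,0,0,0,0,0,-0.11],[-0.6,0,0,0,0,0,0],[-0.6,0,0,0,0,0,0],[-0.6,0,0,0,0,0,0],[-0.6,0,0,-4,0,0,0],[-0.6,0,0,-4,0,0,0],[-0.6,0,0,0,0,0,0]]], force=25)

```text
t: 5.3
tool_pos: [0.496, 0.2183, 0.086]
orientation: [-0.448, -3.108, 0.001]
force: [-0.5, 0.1, -0.6]
opening: 0.0743
```

```bash
python3 - <<'E'
from h import *
im,i=wrist("w6");s=eyes.read_camera("scene")[:,:,::-1];st=monitor.read_state();print(st["tool_pos"],st["opening"],st["force"])
a=im[200:420,130:500,::-1];b=s[260:350,330:440]
a=cv2.resize(a,None,fx=1.2,fy=1.2,interpolation=3);b=cv2.resize(b,(350,264),interpolation=3)
cv2.imwrite("pics/m4.png",np.clip(np.hstack([a,b])*1.5,0,255).astype(np.uint8))
E
```

```text
[0.49642785 0.21842987 0.08666617] 0.07432289167426835 [0.0868886  0.00944383 0.75106006]
```

View pics/m4.png

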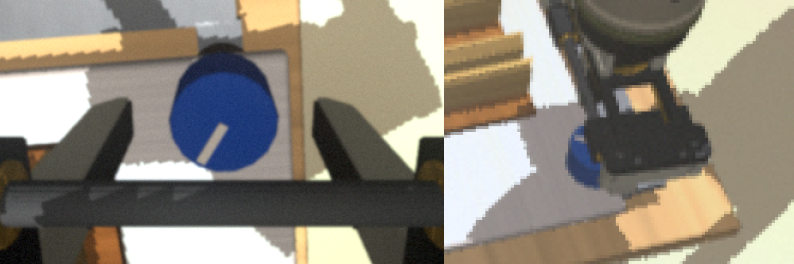

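Request:
servo_tool(plan=[[[-0.6,0.5,0,-4,0,0,0],[-0.6,0,0,-4,0,0,0],[-0.6,0,0,0,0,0,0]]], force=25)

```text
t: 5.7
tool_pos: [0.4967, 0.2183, 0.0781]
orientation: [-0.449, -3.108, 0.001]
force: [-0.2, -0.6, 0.7]
opening: 0.0744
```

Request:
servo_tool(plan=[[[-0.6,0,0,-3,0,0,0],[-0.6,0,0,0,0,0,0]]], force=25)

```text
t: 5.9
tool_pos: [0.4969, 0.2184, 0.0756]
orientation: [-0.449, -3.109, 0.0]
force: [0.2, 0.0, -1.0]
opening: 0.0742
```

Request:
servo_tool(plan=[[[-0.6,0,0,-3,0,0,0],[-0.6,0,0,0,0,0,0]]], force=25)

```text
t: 6.1
tool_pos: [0.497, 0.2184, 0.0726]
orientation: [-0.449, -3.109, 0.0]
force: [-1.2, 0.6, 0.5]
opening: 0.0741
```

Reported tips are already below the plate surface with no contact, so the pose-to-tip offset really is off by about 40 mm. I'll go down to 0.055 and close.

Request:
servo_tool(plan=[[[-0.6,0,0,-4,0,0,0],[-0.6,0,0,-4,0,0,0],[-0.6,0,0,-4,0,0,0],[-0.6,0,0,-4,0,0,0],[-0.6,0,0,0,0,0,0]]], force=25)

```text
t: 6.6
tool_pos: [0.4966, 0.2183, 0.0561]
orientation: [-0.449, -3.108, 0.001]
force: [0.3, 0.3, -0.9]
opening: 0.0741
```

Request:
servo_tool(plan=[[[0.3,0,0,0,0,0,0],[0.3,0,0,0,0,0,0],[0.3,0,0,0,0,0,0],[0.3,0,0,0,0,0,0],[0.3,0,0,0,0,0,0],[0.3,0,0,0,0,0,0]]], force=25)

```text
t: 7.2
tool_pos: [0.4973, 0.2184, 0.0572]
orientation: [0.449, 3.109, -0.0]
force: [-0.8, -1.3, 2.4]
opening: 0.0454
```

Stalled at 45 mm on the knob, so this is a real grip. Turning +0.55.

Request:
servo_tool(plan=[[[0.3,0,0,0,0,0,0.11],[0.3,0,0,0,0,0,0.11],[0.3,0,0,0,0,0,0.11],[0.3,0,0,0,0,0,0.11],[0.3,0,0,0,0,0,0.12],[0.3,0,0,0,0,0,0],[0.3,0,0,0,0,0,0]]], force=25)

```text
t: 7.9
tool_pos: [0.4973, 0.2176, 0.0572]
orientation: [0.428, -3.112, 0.002]
force: [-1.1, -4.6, 3.5]
opening: 0.0456
```

```bash
python3 - <<'E'
from h import *
s=monitor.read_state();print(s["tool_pos"],s["opening"],s["wrist_torque"])
t=eyes.read_camera("top");vials(t,eyes.camera_info("top"),(260,220,340,320))
E
```

```text
[0.49728983 0.2175644  0.0572222 ] 0.045615432933371065 [-0.73687922  0.26913324  0.08746036]
px (297, 300) [28.  6.] z 0.066 V [ 0.3883 -0.004 ] bubble dx,dy mm [ -0.1 -22.1] w 32
px (297, 300) [28.  6.] z 0.085 V [ 0.3864 -0.0049] bubble dx,dy mm [ -0.1 -21.9] w 32
px (312, 268) [ 7. 28.] z 0.066 V [ 0.4853 -0.043 ] bubble dx,dy mm [-1.7 -0.8] w 33
px (312, 268) [ 7. 28.] z 0.085 V [ 0.4823 -0.0434] bubble dx,dy mm [-1.7 -0.8] w 33
```

Request:
servo_tool(plan=[[[0.3,0,0,0,0,0,0.06],[0.3,0,0,0,0,0,0],[-0.6,0,0,0,0,0,0],[-0.6,0,0,0,0,0,0],[-0.6,0,0,0,0,0,0],[-0.6,0,0,0,0,0,0],[-0.6,0,0,20,0,0,0],[-0.6,0,0,40,0,0,0],[-0.6,0,0,45,0,0,0],[-0.6,0,0,20,0,0,0]]], force=25)

```text
t: 8.95
tool_pos: [0.499, 0.2193, 0.1869]
orientation: [-0.52, 3.092, 0.002]
force: [0.7, -0.3, 0.6]
opening: 0.0745
```

```bash
python3 - <<'E'
from h import *
s=monitor.read_state();print(s["tool_pos"],s["opening"],s["orientation"])
t=eyes.read_camera("top");vials(t,eyes.camera_info("top"),(260,220,340,320))
for n,f,roi in[("top","top0",(310,215,350,255)),("scene","scene0",(270,220,305,255))]:
    p=cv2.imread(f"pics/{f}.png")[:,:,::-1].copy();inf=eyes.camera_info(n)
    for o in blobs(p,(0,140,60),(5,255,255),roi)[:2]+blobs(p,(170,140,60),(180,255,255),roi)[:1]:print(n,o[:3],np.round(o[3][0]),np.round(o[3][1]),np.round(onplane(inf,o[3][0],.105),4))
E
```

```text
[0.49903217 0.21929619 0.18693375] 0.07453749362007903 [-5.20227630e-01  3.09231376e+00  1.65186050e-03]
px (297, 300) [28.  6.] z 0.066 V [ 0.3883 -0.004 ] bubble dx,dy mm [ -0.1 -22.1] w 32
px (297, 300) [28.  6.] z 0.085 V [ 0.3864 -0.0049] bubble dx,dy mm [ -0.1 -21.9] w 32
px (312, 268) [ 7. 28.] z 0.066 V [ 0.4853 -0.043 ] bubble dx,dy mm [-1.3 -0.5] w 33
px (312, 268) [ 7. 28.] z 0.085 V [ 0.4823 -0.0434] bubble dx,dy mm [-1.3 -0.5] w 33
top (328.4, 233.4, 141.0) [329. 234.] [15. 14.] [ 0.5853 -0.087   0.105 ]
scene (288.2, 232.1, 145.5) [288. 232.] [13. 16.] [ 0.5829 -0.0937  0.105 ]
```

Request:
servo_tool(plan=[[[-0.6,7.4,-25.5,0,0,0,-0.13],[-0.6,7.4,-25.5,0,0,0,-0.13],[-0.6,7.4,-25.5,0,0,0,-0.13],[-0.6,7.4,-25.5,0,0,0,-0.13],[-0.6,7.4,-25.5,0,0,0,-0.13],[-0.6,7.4,-25.5,0,0,0,-0.13],[-0.6,7.4,-25.5,0,0,0,-0.13],[-0.6,7.4,-25.5,0,0,0,-0.13],[-0.6,7.4,-25.5,0,0,0,-0.13],[-0.6,7.4,-25.5,0,0,0,-0.13],[-0.6,7.4,-25.5,0,0,0,-0.13],[-0.6,7.4,-25.5,0,0,0,-0.13]]])

```text
t: 10.2
tool_pos: [0.586, -0.0884, 0.1813]
orientation: [-1.815, -2.564, 0.0]
force: [-0.3, -0.6, 0.6]
opening: 0.0747
```

Request:
servo_tool(plan=[[[-0.6,0,0,0,0,0,0]]])

```text
t: 10.3
tool_pos: [0.5861, -0.0903, 0.1811]
orientation: [-1.817, -2.563, 0.002]
force: [0.2, -0.7, -0.5]
opening: 0.0747
```

```bash
python3 - <<'E'
from h import *
s=monitor.read_state();print(s["tool_pos"],s["opening"],s["orientation"],s["q"])
im,i=wrist("w7")
for o in blobs(im,(0,150,50),(5,255,255))[:3]:print(o[:3],np.round(o[3][0]),np.round(o[3][1]),np.round(onplane(i,o[3][0],.105),4))
vials(im,i)
E
```

```text
[ 0.58611538 -0.09027913  0.18113484] 0.07472067188328535 [-1.81653724e+00 -2.56287447e+00  1.62508317e-03] [-2.38671196e-01  1.16420014e-01  1.51954833e+00 -8.77198305e-04
  1.50622337e+00 -5.76210054e-01]
(318.5, 239.0, 2347.5) [318. 240.] [58. 58.] [ 0.5878 -0.0869  0.105 ]
(89.0, 102.0, 272.5) [ 89. 102.] [37.  9.] [ 0.4023 -0.0459  0.105 ]
px (208, 139) [113.  24.] z 0.066 V [ 0.4769 -0.0454] bubble dx,dy mm [ 1.6 -0. ] w 321
px (208, 139) [113.  24.] z 0.085 V [ 0.4821 -0.0439] bubble dx,dy mm [ 1.5 -0. ] w 321
px (112, 47) [ 28. 110.] z 0.066 V [ 0.389  -0.0039] bubble dx,dy mm [ -0.3 -25.9] w 341
px (112, 47) [ 28. 110.] z 0.085 V [ 0.3996 -0.0049] bubble dx,dy mm [ -0.3 -24.3] w 341
```

Request:
servo_tool(plan=[[[-0.6,1,1,-30,0,0,0],[-0.6,0,0,-35,0,0,0],[-0.6,0,0,-30,0,0,0],[-0.6,0,0,-20,0,0,0],[-0.6,0,0,-10,0,0,0],[-0.6,0,0,0,0,0,0],[0.3,0,0,0,0,0,0],[0.3,0,0,0,0,0,0],[0.3,0,0,0,0,0,0],[0.3,0,0,0,0,0,0],[0.3,0,0,0,0,0,0],[0.3,0,0,0,0,0,0]]], force=25)

```text
t: 11.55
tool_pos: [0.5872, -0.0868, 0.058]
orientation: [1.808, 2.568, -0.0]
force: [-3.1, -0.8, 6.4]
opening: 0.0458
```

Request:
servo_tool(plan=[[[0.3,0,0,0,0,0,0.12],[0.3,0,0,0,0,0,0.13],[0.3,0,0,0,0,0,0.13],[0.3,0,0,0,0,0,0.13],[0.3,0,0,0,0,0,0.13],[0.3,0,0,0,0,0,0.13],[0.3,0,0,0,0,0,0.13],[0.3,0,0,0,0,0,0.13],[0.3,0,0,0,0,0,0.13],[0.3,0,0,0,0,0,0.12],[0.3,0,0,0,0,0,0],[0.3,0,0,0,0,0,0]]])

```text
t: 12.75
tool_pos: [0.5867, -0.0876, 0.058]
orientation: [0.083, -3.14, 0.002]
force: [-6.1, -3.6, 6.6]
opening: 0.0456
```

```bash
python3 - <<'E'
from h import *
s=monitor.read_state();print(s["tool_pos"],s["opening"],s["force"],s["q"][5])
t=eyes.read_camera("top");cv2.imwrite("pics/t3.png",t[:,:,::-1]);vials(t,eyes.camera_info("top"),(260,220,340,320))
t=eyes.read_camera("scene");vials(t,eyes.camera_info("scene"),(300,210,390,270))
im,i=wrist("w8");vials(im,i)
E
```

```text
[ 0.58671772 -0.08759496  0.05800166] 0.04559130983604841 [-6.09606596 -3.56333458  6.59151638] -1.857043825103854
nobubble 315.5294189453125 257.88238525390625 (6.305926322937012, 5.820855140686035)
px (330, 236) [ 6. 31.] z 0.066 V [ 0.4746 -0.0576] bubble dx,dy mm [1. 1.] w 23
px (330, 236) [ 6. 31.] z 0.085 V [ 0.4825 -0.0448] bubble dx,dy mm [0.9 0.9] w 23
px (368, 239) [26.  6.] z 0.066 V [ 0.3891 -0.0053] bubble dx,dy mm [-0.1  1. ] w 17
px (368, 239) [26.  6.] z 0.085 V [0.3984 0.0067] bubble dx,dy mm [-0.1  1. ] w 17
px (426, 84) [ 46. 189.] z 0.066 V [ 0.483  -0.0392] bubble dx,dy mm [-1.9 -0. ] w 1384
px (426, 84) [ 46. 189.] z 0.085 V [ 0.4861 -0.0444] bubble dx,dy mm [-1.7 -0. ] w 1384
```

Request:
servo_tool(plan=[[[-0.6,0,0,0,0,0,0],[-0.6,0,0,0,0,0,0],[-0.6,0,0,0,0,0,0],[-0.6,0,0,0,0,0,0],[-0.6,0,0,25,0,0,0],[-0.6,0,0,45,0,0,0],[-0.6,0,0,45,0,0,0],[-0.6,-22,-30,10,0,0,0],[-0.6,-22,-30,0,0,0,0],[-0.6,-22,-30,0,0,0,-0.03],[-0.6,0,0,0,0,0,-0.03],[-0.6,0,0,0,0,0,0]]])

```text
t: 14.1
tool_pos: [0.5206, -0.1773, 0.1821]
orientation: [0.014, 3.141, 0.0]
force: [0.8, -0.6, 0.0]
opening: 0.0747
```

```bash
python3 - <<'E'
from h import *
s=monitor.read_state();print(s["tool_pos"],s["opening"],s["orientation"])
t=eyes.read_camera("top");cv2.imwrite("pics/t4.png",t[:,:,::-1]);vials(t,eyes.camera_info("top"),(260,220,340,320))
t=eyes.read_camera("scene");vials(t,eyes.camera_info("scene"),(300,210,390,270))
im,i=wrist("w9");vials(im,i)
cv2.imwrite("pics/m5.png",np.clip(np.hstack([im[:,:,::-1]])*1.2,0,255).astype(np.uint8))
E
```

```text
[ 0.5205998  -0.17727238  0.18212392] 0.07473507279294413 [1.43377462e-02 3.14122872e+00 1.21112866e-05]
nobubble 289.0660400390625 297.51885986328125 (10.02731990814209, 6.4559454917907715)
px (330, 236) [ 6. 31.] z 0.066 V [ 0.4744 -0.0579] bubble dx,dy mm [ 0.2 -1. ] w 32
px (330, 236) [ 6. 31.] z 0.085 V [ 0.4824 -0.0451] bubble dx,dy mm [ 0.2 -1. ] w 32
px (368, 239) [25.  6.] z 0.066 V [ 0.3894 -0.0047] bubble dx,dy mm [-1.2  0.7] w 10
px (368, 239) [25.  6.] z 0.085 V [0.3987 0.0073] bubble dx,dy mm [-1.2  0.7] w 10
px (479, 188) [ 24. 108.] z 0.066 V [ 0.4846 -0.0351] bubble dx,dy mm [ 2.3 -0.1] w 427
px (479, 188) [ 24. 108.] z 0.085 V [ 0.4824 -0.0437] bubble dx,dy mm [ 2.1 -0.1] w 427
px (531, 67) [103.  27.] z 0.066 V [ 0.3902 -0.0047] bubble dx,dy mm [-0.1  0.9] w 328
px (531, 67) [103.  27.] z 0.085 V [ 0.3937 -0.0151] bubble dx,dy mm [-0.1  0.9] w 328
```

View pics/m5.png

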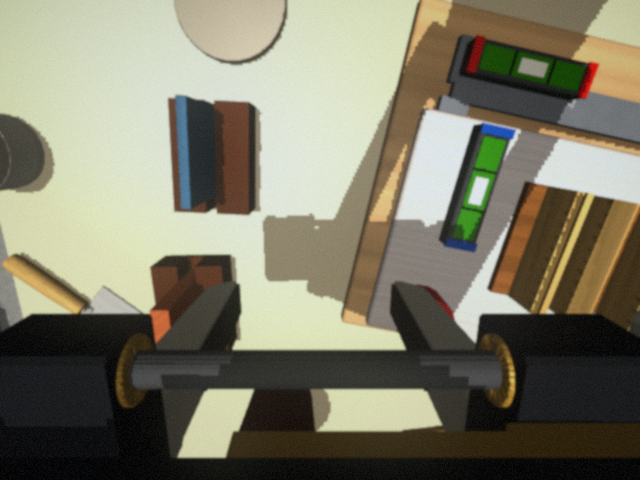

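Both bubbles sit between their lines: red at px (533,68), blue at (479,190). The thin tile's top edge runs from (182,96) to (185,210).

```bash
python3 - <<'E'
from h import *
i=eyes.camera_info("wrist");im=cv2.imread("pics/w9.png")[:,:,::-1].copy();hsv=cv2.cvtColor(im,cv2.COLOR_RGB2HSV)
for y in(115,150,190): print(y,[tuple(hsv[y,x]) for x in range(168,196,3)])
A=onplane(i,(182,96),.108);B=onplane(i,(185,210),.108);print("thin",(A+B)/2,np.linalg.norm(A-B),np.arctan2(*(A-B)[1::-1])-np.pi)
c,d=ray(i,(316,285)); print("tip", c+d*.178, monitor.read_state()["tool_pos"])
# slot walls lines in top image t4 handled later; gradient of finger edges
g=cv2.cvtColor(im,cv2.COLOR_RGB2GRAY)
for y in(284,290,300): print(y,[x for x in range(200,440) if abs(int(g[y,x])-int(g[y,x-1]))>18])
E
```

```text
115 [(np.uint8(32), np.uint8(23), np.uint8(152)), (np.uint8(10), np.uint8(119), np.uint8(88)), (np.uint8(11), np.uint8(112), np.uint8(84)), (np.uint8(105), np.uint8(99), np.uint8(111)), (np.uint8(102), np.uint8(115), np.uint8(124)), (np.uint8(103), np.uint8(116), np.uint8(127)), (np.uint8(104), np.uint8(107), np.uint8(95)), (np.uint8(90), np.uint8(33), np.uint8(47)), (np.uint8(94), np.uint8(42), np.uint8(43)), (np.uint8(102), np.uint8(29), np.uint8(44))]
150 [(np.uint8(44), np.uint8(15), np.uint8(189)), (np.uint8(15), np.uint8(54), np.uint8(114)), (np.uint8(11), np.uint8(121), np.uint8(84)), (np.uint8(4), np.uint8(28), np.uint8(74)), (np.uint8(103), np.uint8(112), np.uint8(123)), (np.uint8(102), np.uint8(126), np.uint8(130)), (np.uint8(104), np.uint8(121), np.uint8(126)), (np.uint8(103), np.uint8(72), np.uint8(57)), (np.uint8(86), np.uint8(44), np.uint8(41)), (np.uint8(110), np.uint8(36), np.uint8(42))]
190 [(np.uint8(39), np.uint8(21), np.uint8(192)), (np.uint8(37), np.uint8(24), np.uint8(183)), (np.uint8(15), np.uint8(93), np.uint8(93)), (np.uint8(10), np.uint8(124), np.uint8(84)), (np.uint8(105), np.uint8(80), np.uint8(99)), (np.uint8(103), np.uint8(119), np.uint8(126)), (np.uint8(102), np.uint8(114), np.uint8(132)), (np.uint8(102), np.uint8(110), np.uint8(104)), (np.uint8(90), np.uint8(47), np.uint8(43)), (np.uint8(77), np.uint8(43), np.uint8(42))]
thin [ 0.45522406 -0.26993928  0.108     ] 0.08007518145218193 -0.07338994737161686
tip [ 0.51481549 -0.1747912   0.21096597] [ 0.5213069  -0.17600039  0.18197623]
284 [238, 239, 240, 307, 308, 392]
290 [239, 240, 241, 307, 308, 347, 391, 392]
300 [239, 240, 241, 242, 390, 391]
```

Request:
servo_tool(plan=[[[-0.6,-22,-31,-10,0,0,-0.02],[-0.6,-22,-31,-10,0,0,-0.02],[-0.6,-23,-31,-10,0,0,-0.02],[-0.6,0,0,0,0,0,0],[-0.6,0,0,0,0,0,0]]])

```text
t: 14.75
tool_pos: [0.454, -0.2693, 0.1517]
orientation: [-0.105, -3.139, -0.001]
force: [-0.1, -0.1, -0.4]
opening: 0.0743
```

```bash
python3 - <<'E'
from h import *
s=monitor.read_state();print(s["tool_pos"],s["orientation"])
im,i=wrist("w10");hsv=cv2.cvtColor(im,cv2.COLOR_RGB2HSV)
m=cv2.inRange(hsv,np.array((96,60,88)),np.array((112,255,255)))
for y in range(190,320,10):
    x=np.flatnonzero(m[y,200:430]); print(y,(x.min()+200,x.max()+200,len(x)) if len(x) else None)
E
```

```text
[ 0.45401769 -0.26925754  0.15173038] [-1.05340481e-01 -3.13945535e+00 -1.25780079e-03]
190 None
200 (np.int64(307), np.int64(316), 10)
210 (np.int64(307), np.int64(316), 10)
220 (np.int64(307), np.int64(316), 10)
230 (np.int64(307), np.int64(316), 10)
240 None
250 None
260 None
270 None
280 None
290 None
300 None
310 None
```

Request:
servo_tool(plan=[[[-0.6,0,0,-35,0,0,0],[-0.6,0,0,-35,0,0,0],[-0.6,0,0,-24,0,0,0],[-0.6,0,0,-10,0,0,0],[-0.6,0,0,0,0,0,0],[0.95,0,0,0,0,0,0],[0.95,0,0,0,0,0,0],[0.95,0,0,0,0,0,0],[0.95,0,0,0,0,0,0],[0.95,0,0,0,0,0,0],[0.95,0,0,0,0,0,0],[0.95,0,0,0,0,0,0]]], force=15)

```text
t: 16.0
tool_pos: [0.454, -0.2695, 0.0481]
orientation: [0.105, 3.14, 0.0]
force: [-0.5, 0.2, -1.0]
opening: 0.023
```

Request:
servo_tool(plan=[[[0.95,0,0,0,0,0,0],[0.95,0,0,0,0,0,0],[0.95,0,0,0,0,0,0]]])

```text
t: 16.3
tool_pos: [0.4539, -0.2701, 0.048]
orientation: [-0.105, -3.14, 0.002]
force: [0.0, -2.9, -2.4]
opening: 0.008
```

Request:
servo_tool(plan=[[[0.95,0,0,10,0,0,0],[0.95,0,0,20,0,0,0],[0.95,0,0,30,0,0,0],[0.95,0,0,30,0,0,0],[0.95,0,0,30,0,0,0],[0.95,0,0,30,0,0,0],[0.95,0,0,0,0,0,0]]])

```text
t: 17.0
tool_pos: [0.4563, -0.2707, 0.204]
orientation: [0.104, 3.133, -0.006]
force: [-0.2, 0.1, -0.4]
opening: 0.0077
```

```bash
python3 - <<'E'
from h import *
import pickle
w1=pickle.load(open("w1.pkl","rb")); st=monitor.read_state();print(st["tool_pos"],st["opening"],st["force"])
# w2 pose: camera moved rigidly with the tool from w1 (tool pose at each known)
from scipy.spatial.transform import Rotation as Ro
now=eyes.camera_info("wrist"); Rn=Ro.from_rotvec(st["orientation"]).as_matrix()
Rct=np.array(now["R"])@Rn; tct=np.array(now["R"])@st["tool_pos"]+now["t"]   # cam <- tool
R2=Ro.from_rotvec([.459657,3.10602,-.002164]).as_matrix(); p2=np.array([.41149831,.06676065,.3349711])
R=Rct@R2.T; w2=dict(mtx=now["mtx"],R=R,t=tct-R@p2); pickle.dump(w2,open("w2.pkl","wb"))
top=eyes.camera_info("top"); O=np.array([.54,.064]); c,s=np.cos(YAW),np.sin(YAW)
def rect(f,inf,z):
    im=cv2.imread(f"pics/{f}.png"); K,Rr,t=inf["mtx"],np.array(inf["R"]),np.array(inf["t"])
    # out px (u,v): stand y = (100-u/2.5)mm ... , x = (70-v/2.5)mm
    S=.001/2.5; M=np.array([[0,-S,.08],[-S,0,.1],[0,0,1.]])  # (x,y,1)
    W=np.array([[c,-s,O[0]],[s,c,O[1]],[0,0,z],[0,0,1]])@M
    H=K@np.hstack([Rr,t.reshape(3,1)])@W
    return cv2.warpPerspective(im,H,(500,400),flags=cv2.INTER_LINEAR|cv2.WARP_INVERSE_MAP)
a=rect("w2",w2,.122);b=rect("top0",top,.122);cv2.imwrite("pics/r1.png",np.hstack([a,b])[:, :] if 0 else cv2.resize(np.hstack([a,b]),(800,320)))
E
```

```text
[ 0.45632308 -0.27074813  0.20400652] 0.007677919968737474 [-0.22439747  0.13476503 -0.36493206]
```

View pics/r1.png

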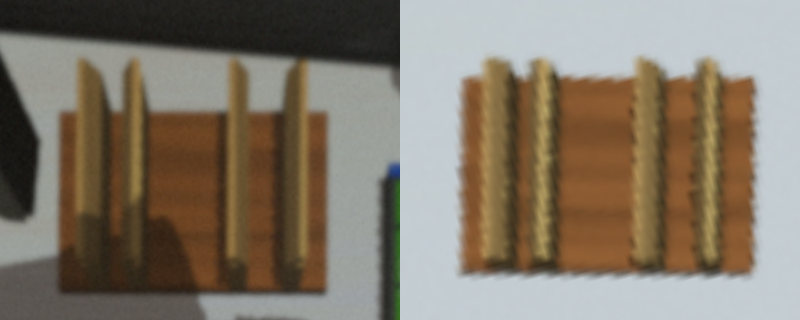

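The rectified views put the rack walls at u = 78/140 and 228/308 (left, wrist) and 483/551 and 632/717 (right, top). Slot centres come out at narrow (0.549, 0.1045) and wide (0.533, 0.0265), with yaw -0.205.

Request:
servo_tool(plan=[[[0.95,5,20,0,0,0,-0.015],[0.95,9,35,0,0,0,-0.015],[0.95,9,35,0,0,0,-0.015],[0.95,9,35,0,0,0,-0.015],[0.95,9,35,0,0,0,-0.015],[0.95,9,35,0,0,0,-0.015],[0.95,9,35,0,0,0,-0.015],[0.95,9,35,0,0,0,-0.015],[0.95,9,35,0,0,0,-0.015],[0.95,9,35,0,0,0,0],[0.95,9,35,0,0,0,0],[0.95,0,4.6,0,0,0,0]]])

```text
t: 18.2
tool_pos: [0.5485, 0.1089, 0.1969]
orientation: [-0.311, -3.124, -0.002]
force: [0.2, 0.1, -1.9]
opening: 0.008
```

Request:
servo_tool(plan=[[[0.95,0,0,0,0,0,0],[0.95,0,0,0,0,0,0]]])

```text
t: 18.4
tool_pos: [0.5485, 0.1044, 0.1974]
orientation: [-0.316, -3.124, 0.001]
force: [0.5, 0.2, -1.4]
opening: 0.0079
```

```bash
python3 - <<'E'
from h import *
st=monitor.read_state();print(st["tool_pos"],st["orientation"],st["opening"],st["force"])
im,i=wrist("w11")
s=eyes.read_camera("scene");cv2.imwrite("pics/s5.png",s[:,:,::-1])
b=cv2.resize(s[200:330,260:390,::-1],(400,400),interpolation=3);a=cv2.resize(im[100:400,170:470,::-1],(400,400))
cv2.imwrite("pics/m6.png",np.clip(np.hstack([a,b])*1.4,0,255).astype(np.uint8))
E
```

```text
[0.54845044 0.10444498 0.19744341] [-3.16363414e-01 -3.12445078e+00  8.77952851e-04] 0.007904994957480186 [ 0.51319281  0.15953261 -1.43672309]
```

View pics/m6.png

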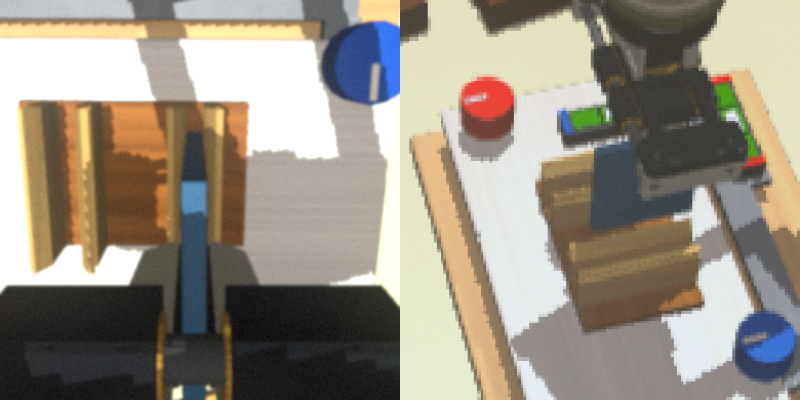

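```bash
python3 - <<'E'
from h import *
i=eyes.camera_info("wrist")
A=onplane(i,(315.5,199.75),.158);c,s=np.cos(YAW),np.sin(YAW)
for r in(100,103):
    B=onplane(i,(316,100+r*.75),.122);d=A-B;print(r,A,B,"tile end minus slot end along stand x mm (want 10)",1e3*(d[0]*c+d[1]*s),"y",1e3*(-d[0]*s+d[1]*c))
E
```

```text
100 [0.51113232 0.11269938 0.158     ] [0.49841991 0.11569858 0.122     ] tile end minus slot end along stand x mm (want 10) 13.056763848023342 y -0.34857919283730676
103 [0.51113232 0.11269938 0.158     ] [0.50002514 0.11537008 0.122     ] tile end minus slot end along stand x mm (want 10) 11.418273335791268 y -0.35372152043300226
```

Request:
servo_tool(plan=[[[0.95,0,0,-15,0,0,0],[0.95,0,0,-15,0,0,0],[0.95,0,0,-10,0,0,0],[0.95,0,0,-8,0,0,0],[0.95,0,0,-8,0,0,0],[0.95,0,0,0,0,0,0]]])

```text
t: 19.1
tool_pos: [0.5481, 0.105, 0.1404]
orientation: [-0.316, -3.123, 0.001]
force: [-0.6, -0.0, -1.3]
opening: 0.0079
```

Request:
servo_tool(plan=[[[0.95,0,0,-7,0,0,0],[0.95,0,0,-7,0,0,0],[0.95,0,0,-7,0,0,0],[0.95,0,0,-5,0,0,0],[0.95,0,0,0,0,0,0],[0.95,0,0,0,0,0,0]]])

```text
t: 19.7
tool_pos: [0.5489, 0.1051, 0.116]
orientation: [-0.316, -3.125, 0.0]
force: [1.2, 0.7, -0.3]
opening: 0.008
```

Request:
servo_tool(plan=[[[0.95,0,0,-2,0,0,0],[0.95,0,0,0,0,0,0]]])

```text
t: 19.9
tool_pos: [0.5491, 0.1051, 0.1141]
orientation: [0.316, 3.125, 0.0]
force: [0.6, 0.0, -1.8]
opening: 0.0081
```

Request:
servo_tool(plan=[[[0.95,0,0,-1,0,0,0],[0.95,0,0,0,0,0,0],[0.4,0,0,0,0,0,0],[0.4,0,0,0,0,0,0],[0.4,0,0,0,0,0,0],[0.4,0,0,0,0,0,0],[0.4,0,0,10,0,0,0],[0.4,0,0,30,0,0,0],[0.2,0,0,45,0,0,0],[0.0,0,0,10,0,0,0]]])

```text
t: 20.9
tool_pos: [0.5518, 0.1054, 0.2149]
orientation: [0.316, 3.117, 0.003]
force: [1.3, 0.6, 0.9]
opening: 0.0399
```

```bash
python3 - <<'E'
from h import *
st=monitor.read_state();print(st["tool_pos"],st["orientation"],st["opening"],st["force"])
im,i=wrist("w12");hsv=cv2.cvtColor(im,cv2.COLOR_RGB2HSV)
m=cv2.inRange(hsv,np.array((96,60,60)),np.array((112,200,255)))
for y in range(150,330,12):
    x=np.flatnonzero(m[y,250:380]); print(y,(int(x.min()+250),int(x.max()+250),len(x)) if len(x) else None,end=' ')
E
```

```text
[0.55178616 0.10540295 0.21485786] [3.15536676e-01 3.11713864e+00 2.72805396e-03] 0.03987661879483515 [1.29100407 0.60040425 0.93084077]
150 None 162 None 174 None 186 None 198 (308, 319, 12) 210 (309, 319, 11) 222 (309, 319, 11) 234 (309, 318, 10) 246 (309, 318, 10) 258 (310, 318, 9) 270 (310, 318, 9) 282 (310, 318, 9) 294 (310, 317, 8) 306 None 318 None
```

Request:
servo_tool(plan=[[[-0.6,5,-35,0,0,0,0.02],[-0.6,5,-35,0,0,0,0.02],[-0.6,5,-35,0,0,0,0.02],[-0.6,6,-35,0,0,0,0.02],[-0.6,6,-35,0,0,0,0.02],[-0.6,6,-35,0,0,0,0.02],[-0.6,6,-35,0,0,0,0.02],[-0.6,6,-35,0,0,0,0.02],[-0.6,6,-35,0,0,0,0.02],[-0.6,6,-35,0,0,0,0.02],[-0.6,7,-35,0,0,0,0.03],[-0.6,0,-22,0,0,0,0]]])

```text
t: 22.15
tool_pos: [0.6126, -0.3042, 0.2065]
orientation: [0.044, -3.14, -0.001]
force: [0.4, 0.1, 0.0]
opening: 0.0745
```

Request:
servo_tool(plan=[[[-0.6,0,0,0,0,0,0],[-0.6,0,0,0,0,0,0]]])

```text
t: 22.35
tool_pos: [0.6125, -0.3018, 0.2069]
orientation: [0.043, -3.14, -0.002]
force: [0.9, -0.2, 0.2]
opening: 0.0741
```

```bash
python3 - <<'E'
from h import *
st=monitor.read_state();print(st["tool_pos"],st["orientation"],st["opening"])
im,i=wrist("w13");hsv=cv2.cvtColor(im,cv2.COLOR_RGB2HSV)
m=cv2.inRange(hsv,np.array((4,110,100)),np.array((12,220,255)));P=[]
for y in range(130,300,6):
    x=np.flatnonzero(m[y,240:400])+240
    if len(x)>3: P.append((y,int(x.min()),int(x.max()),len(x)))
print(P[::2])
top=eyes.camera_info("top");sc=eyes.camera_info("scene")
for z in(.16,.2): print("handle",onplane(sc,(222,195),z)[:2],onplane(sc,(198,203),z)[:2],onplane(top,(378,163),z)[:2])
T=cv2.imread("pics/top0.png")[:,:,::-1].copy();o=blobs(T,(3,120,120),(13,255,255),(390,205,415,255))[0];print(o,onplane(top,o[3][0],.108))
E
```

```text
[ 0.61250018 -0.30180409  0.20687785] [ 4.26734888e-02 -3.13992215e+00 -1.94035901e-03] 0.07412182868677762
[(196, 304, 323, 20), (208, 304, 323, 20), (220, 305, 323, 19)]
handle [ 0.70215546 -0.23957691] [ 0.76776291 -0.24105875] [ 0.7930818  -0.21949285]
handle [ 0.71240544 -0.20400199] [ 0.77572632 -0.20543218] [ 0.77832827 -0.2158615 ]
(402.0, 228.0, 98.0, ((402.0, 228.0), (4.0, 26.0), 0.0)) [ 0.61338012 -0.30216489  0.108     ]
```

Request:
servo_tool(plan=[[[-0.6,0,0,-40,0,0,0],[-0.6,0,0,-45,0,0,0],[-0.6,0,0,-40,0,0,0],[-0.6,0,0,-25,0,0,0],[-0.6,0,0,-10,0,0,0],[-0.2,0,0,0,0,0,0],[0.8,0,0,0,0,0,0],[0.8,0,0,0,0,0,0],[0.8,0,0,0,0,0,0],[0.8,0,0,0,0,0,0],[0.8,0,0,0,0,0,0],[0.8,0,0,0,0,0,0]]], force=20)

```text
t: 23.6
tool_pos: [0.613, -0.302, 0.0482]
orientation: [-0.044, 3.141, -0.0]
force: [0.2, 0.7, -0.3]
opening: 0.0228
```

Request:
servo_tool(plan=[[[0.8,0,0,0,0,0,0],[0.8,0,0,0,0,0,0],[0.8,0,0,0,0,0,0]]])

```text
t: 23.9
tool_pos: [0.613, -0.3022, 0.048]
orientation: [-0.044, 3.141, -0.001]
force: [-0.1, -1.8, 0.4]
opening: 0.0159
```

Request:
servo_tool(plan=[[[0.8,0,0,10,0,0,0],[0.8,0,0,20,0,0,0],[0.8,0,0,30,0,0,0],[0.8,0,0,30,0,0,0],[0.8,0,0,30,0,0,0],[0.8,0,0,30,0,0,0],[0.8,0,0,0,0,0,0],[0.8,-5,20,0,0,0,-0.02],[0.8,-8,32,0,0,0,-0.02],[0.8,-8,32,0,0,0,-0.02],[0.8,-8,32,0,0,0,-0.02],[0.8,-8,32,0,0,0,-0.02]]])

```text
t: 25.1
tool_pos: [0.5745, -0.1521, 0.1959]
orientation: [-0.114, -3.137, -0.002]
force: [-0.8, -0.7, -1.8]
opening: 0.0159
```

Request:
servo_tool(plan=[[[0.8,-8,32,0,0,0,-0.03],[0.8,-8,32,0,0,0,-0.03],[0.8,-8,32,0,0,0,-0.03],[0.8,-8,32,0,0,0,-0.03],[0.8,-8,32,0,0,0,-0.01],[0.8,-5,21,0,0,0,0],[0.8,0,0,0,0,0,0],[0.8,0,0,0,0,0,0],[0.8,0,0,0,0,0,0]]])

```text
t: 26.0
tool_pos: [0.5307, 0.0264, 0.1972]
orientation: [-0.317, -3.124, 0.001]
force: [0.1, -0.5, -1.3]
opening: 0.0162
```

```bash
python3 - <<'E'
from h import *
st=monitor.read_state();print(st["tool_pos"],st["orientation"],st["opening"],st["force"])
im,i=wrist("w14")
b=cv2.resize(im[130:260,220:430,::-1],(800,495),interpolation=3)
cv2.imwrite("pics/m7.png",np.clip(b*1.3,0,255).astype(np.uint8))
E
```

```text
[0.53072983 0.02643714 0.19719674] [-3.16962784e-01 -3.12439823e+00  5.18241675e-04] 0.01624888692859638 [ 0.13072606 -0.52047539 -1.34194092]
```

View pics/m7.png

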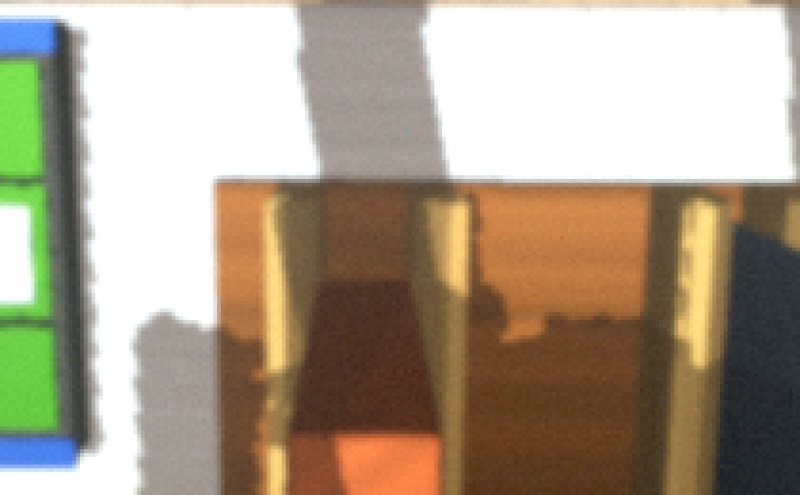

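The tile's bottom (318–412, middle 365) is centred between the wide slot's walls (265–470, middle 367), so I'm lowering it.

Request:
servo_tool(plan=[[[0.8,0,0,-15,0,0,0],[0.8,0,0,-15,0,0,0],[0.8,0,0,-10,0,0,0],[0.8,0,0,-8,0,0,0],[0.8,0,0,-8,0,0,0],[0.8,0,0,-7,0,0,0],[0.8,0,0,-7,0,0,0],[0.8,0,0,-7,0,0,0],[0.8,0,0,-4,0,0,0],[0.8,0,0,0,0,0,0]]])

```text
t: 27.05
tool_pos: [0.5305, 0.0271, 0.1163]
orientation: [-0.316, -3.124, 0.0]
force: [-0.3, -0.7, -3.7]
opening: 0.0161
```

Request:
servo_tool(plan=[[[0.8,0,0,-2,0,0,0],[0.8,0,0,-1,0,0,0],[0.8,0,0,0,0,0,0],[0.8,0,0,0,0,0,0]]])

```text
t: 27.45
tool_pos: [0.5311, 0.0271, 0.1142]
orientation: [0.316, 3.125, -0.0]
force: [-0.5, 0.9, -2.0]
opening: 0.016
```

Request:
servo_tool(plan=[[[0.8,0,0,-1,0,0,0],[0.8,0,0,0,0,0,0],[0.3,0,0,0,0,0,0],[0.3,0,0,0,0,0,0],[0.3,0,0,0,0,0,0],[0.3,0,0,0,0,0,0],[0.3,0,0,10,0,0,0],[0.3,0,0,30,0,0,0],[0.3,0,0,45,0,0,0],[0.3,-20,0,40,0,0,0],[0.3,-30,0,30,0,0,0],[0.3,-30,0,0,0,0,0]]])

```text
t: 28.65
tool_pos: [0.4526, 0.027, 0.2744]
orientation: [0.315, 3.117, 0.001]
force: [-0.2, -0.2, 0.1]
opening: 0.0323
```

Request:
servo_tool(plan=[[[0,0,0,0,0,0,0],[0,0,0,0,0,0,0],[0,0,0,0,0,0,0]]])

```text
t: 28.95
tool_pos: [0.4514, 0.0271, 0.2679]
orientation: [-0.317, -3.125, 0.0]
force: [-0.3, -0.4, 0.1]
opening: 0.046
```

```bash
python3 - <<'E'
from h import *
st=monitor.read_state();print(st["tool_pos"],st["opening"],st["force"])
im,i=wrist("w15");vials(im,i)
s=eyes.read_camera("scene");cv2.imwrite("pics/s9.png",s[:,:,::-1]);vials(s,eyes.camera_info("scene"),(300,210,390,270))
hsv=cv2.cvtColor(im,cv2.COLOR_RGB2HSV);c_,s_=np.cos(YAW),np.sin(YAW)
for nm,lo,hi,slot in[("thin",(96,60,70),(112,220,255),(.5488-.001,.1045)),("thick",(3,110,110),(13,230,255),(.5315,.0265))]:
    for o in blobs(im,lo,hi,amin=60)[:4]:
        p=onplane(i,o[3][0],.174);d=p[:2]-slot
        print(nm,o[:3],np.round(o[3][1]),np.round(o[3][2]),np.round(p,4),"stand dx,dy mm",np.round(1e3*np.array([d[0]*c_+d[1]*s_,-d[0]*s_+d[1]*c_]),1))
# bystanders: difference of top/scene vs start outside stand
s0=cv2.imread("pics/scene0.png")[:,:,::-1]
d=cv2.absdiff(s0,s).max(2)>60
n,l,stt,ce=cv2.connectedComponentsWithStats(d.astype(np.uint8));print([(stt[k].tolist()) for k in range(1,n) if stt[k][4]>40])
E
```

```text
[0.45141566 0.02706753 0.26787442] 0.04603241077092781 [-0.3316345  -0.35520492  0.13357075]
px (256, 252) [62. 18.] z 0.066 V [ 0.482  -0.0471] bubble dx,dy mm [ 7.9 -0.2] w 237
px (256, 252) [62. 18.] z 0.085 V [ 0.4772 -0.0428] bubble dx,dy mm [ 7.5 -0.2] w 237
px (274, 164) [77. 19.] z 0.066 V [ 0.3903 -0.0041] bubble dx,dy mm [-0.1  0.7] w 245
px (274, 164) [77. 19.] z 0.085 V [ 0.3898 -0.0019] bubble dx,dy mm [-0.1  0.7] w 245
nobubble 321.34613037109375 237.2307891845703 (4.510671138763428, 12.355316162109375)
px (338, 234) [ 5. 15.] z 0.066 V [ 0.4512 -0.0556] bubble dx,dy mm [11.  -3.8] w 6
px (338, 234) [ 5. 15.] z 0.085 V [ 0.4596 -0.0428] bubble dx,dy mm [10.8 -3.7] w 6
px (368, 239) [26.  7.] z 0.066 V [ 0.3894 -0.0053] bubble dx,dy mm [-0.8  1.3] w 31
px (368, 239) [26.  7.] z 0.085 V [0.3987 0.0067] bubble dx,dy mm [-0.8  1.3] w 31
thin (513.0, 229.2, 1557.0) [44. 46.] 90.0 [0.4774 0.1879 0.174 ] stand dx,dy mm [-85.9  67.3]
thin (255.2, 216.1, 185.5) [ 8. 25.] 90.0 [ 0.4248 -0.016   0.174 ] stand dx,dy mm [ -95.9 -143.1]
thick (230.8, 163.9, 131.5) [24.  8.] 90.0 [ 0.
[... 268 characters left out ...]
 [18. 12.] 90.0 [0.527  0.0498 0.174 ] stand dx,dy mm [-9.1 21.9]
[[481, 0, 53, 36, 925], [524, 0, 55, 22, 769], [595, 2, 39, 45, 730], [344, 4, 120, 33, 621], [443, 13, 59, 32, 520], [416, 17, 26, 13, 134], [351, 19, 83, 43, 1524], [612, 20, 28, 40, 97], [621, 51, 19, 69, 693], [380, 58, 37, 36, 919], [566, 74, 12, 13, 84], [339, 109, 59, 97, 3388], [469, 112, 12, 36, 211], [566, 165, 13, 12, 45], [289, 167, 27, 15, 231], [522, 170, 17, 24, 126], [231, 176, 29, 18, 236], [542, 182, 16, 14, 122], [509, 198, 15, 12, 57], [446, 216, 15, 22, 126], [363, 229, 9, 14, 52], [311, 241, 34, 10, 158], [322, 258, 53, 55, 796], [486, 270, 87, 120, 4416], [597, 282, 43, 99, 1936], [407, 290, 13, 11, 64]]
```

Red reads about +0.7 mm. The blue vial's outline is cut short in this view, so I'll move aside for a clean reading and check the tile tops.

Request:
servo_tool(plan=[[[0,0,-40,10,0,0,0],[0,0,-40,10,0,0,0],[0,0,-40,0,0,0,0],[0,0,-40,0,0,0,0],[0,0,-40,0,0,0,0],[0,0,0,0,0,0,0],[0,0,0,0,0,0,0]]])

```text
t: 29.75
tool_pos: [0.4509, -0.1734, 0.2871]
orientation: [-0.32, -3.123, -0.002]
force: [0.9, 0.9, -0.5]
opening: 0.0465
```

```bash
python3 - <<'E'
from h import *
st=monitor.read_state();print(st["tool_pos"],st["opening"],st["dq"].max())
im,i=wrist("w16");vials(im,i)
t=eyes.read_camera("top");cv2.imwrite("pics/t9.png",t[:,:,::-1]);ti=eyes.camera_info("top");vials(t,ti,(260,220,340,320))
s=eyes.read_camera("scene");cv2.imwrite("pics/s10.png",s[:,:,::-1]);si=eyes.camera_info("scene");vials(s,si,(300,210,390,270))
c_,s_=np.cos(YAW),np.sin(YAW)
for nm,lo,hi,slot in[("thin",(95,50,60),(110,200,255),(.5478,.1045)),("thick",(4,110,120),(12,230,255),(.5315,.0265))]:
  for cam,img,inf,roi in[("top",t,ti,(240,210,325,275)),("scene",s,si,(285,215,370,310))]:
    for o in blobs(img,lo,hi,roi,amin=10)[:3]:
        p=onplane(inf,o[3][0],.174);d=p[:2]-slot
        print(cam,nm,o[:3],np.round(o[3][1],1),round(o[3][2]),np.round(p,4),"stand dx,dy mm",np.round(1e3*np.array([d[0]*c_+d[1]*s_,-d[0]*s_+d[1]*c_]),1))
E
```

```text
[ 0.45092748 -0.1734299   0.28709695] 0.04651930848513753 0.03900731291568122
px (434, 218) [18. 73.] z 0.066 V [ 0.488 -0.038] bubble dx,dy mm [ 1.8 -0.4] w 158
px (434, 218) [18. 73.] z 0.085 V [ 0.4831 -0.0434] bubble dx,dy mm [ 1.7 -0.3] w 158
px (455, 126) [19. 76.] z 0.066 V [ 0.3901 -0.0035] bubble dx,dy mm [ 0.1 -0.3] w 239
px (455, 126) [19. 76.] z 0.085 V [ 0.3896 -0.0106] bubble dx,dy mm [ 0.1 -0.3] w 239
px (291, 298) [15.  7.] z 0.066 V [0.3917 0.0142] bubble dx,dy mm [ -0.1 -14.3] w 19
px (291, 298) [15.  7.] z 0.085 V [0.3897 0.0131] bubble dx,dy mm [ -0.1 -14.2] w 19
px (313, 268) [ 6. 27.] z 0.066 V [ 0.4847 -0.044 ] bubble dx,dy mm [-3.1  0.3] w 28
px (313, 268) [ 6. 27.] z 0.085 V [ 0.4817 -0.0444] bubble dx,dy mm [-3.1  0.3] w 28
nobubble 320.5192565917969 237.09616088867188 (3.9223227500915527, 10.78638744354248)
nobubble 340.0 233.5 (5.0, 12.0)
px (368, 239) [26.  7.] z 0.066 V [ 0.3896 -0.0047] bubble dx,dy mm [-0.7  0.3] w 29
px (368, 239) [26.  7.] z 0.085 V [0.3988 0.0073] bubble dx,dy mm [-0.7  0.3] w 29
top thin (261.0, 237.5, 50.5) [ 3.  27.2] 17 [0.5461 0.1052 0.174 ] stand dx,dy mm [-1.8  0.3]
scene thin (337.5, 267.5, 67.5) [ 3. 33.] 77 [0.5493 0.1055 0.174 ] stand dx,dy mm [1.2 1.3]
scene thin (346.9, 232.0, 13.0) [6.7 2.7] 63 [0.4775 0.0217 0.174 ] stand dx,dy mm [-52.  -95.4]
top thick (287.9, 244.1, 113.5) [ 5.5 27.5] 16 [0.5318 0.0277 0.174 ] stand dx,dy mm [0.1 1.2]
scene thick (327.6, 241.5, 114.0) [ 4.7 31.6] 78 [0.5344 0.0273 0.174 ] stand dx,dy mm [2.7 1.3]
```

```bash
python3 -c "
from plant import job,monitor
print(monitor.read_state()['t'],job.close_job())"
```

```text
the job is handed in; nothing more can be done
29.9 None
```

I levelled the stand, put both tiles home in their matching slots, and handed the job in at t = 29.9 s. The hand-in gave no verdict.

**What I did**
- I turned the blue screw about 0.62 rad and the red screw about 1.28 rad, both anticlockwise.
- I moved the thin tile to the narrow slot and the thick tile to the wide slot, lowering each slowly.
- The first blue grip closed in the air. The fingertips sit about 29 mm above the reported TCP, not 11 mm ahead of it as `robot.tips_ahead` says. I found this from the pictures and allowed for it in every later grasp.

**Last checks**
- **Red bubble:** between -0.3 and +0.3 mm off centre (wrist and scene cameras). The top camera's red reading was unusable because the vial was partly hidden.
- **Blue bubble:** the cameras disagreed, but both were inside the 5 mm limit. Wrist read +1.7 mm and top -3.1 mm. An earlier wrist reading of +7.5 mm came from a vial outline that was cut short, so I discarded it.
- **Tiles:** both tops are within about 3 mm of the slot centre, and the two fixed cameras agree at the fully-down height.
- **Robot:** it is clear of everything.
- **Bystanders:** I did not check them closely. A rough scene-image comparison was cluttered by the arm and its shadow, but no move went near them.

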